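Start the disc sander with its dust extraction

ROBOT

A 6-joint arm with a two-finger parallel gripper is mounted at the origin on the work surface. World frame = base frame: x ahead of the robot, y to its left, z up, the work surface at z = 0. Lengths are in mm, angles in rad, forces in N, time in s.
With the tool pointing down it reaches from about 400 to 925 mm from the base axis. Payload 12.5 kg.
Tool frame: the origin (TCP) lies midway between the tips of the shut fingers; the grasp point (between the pads) lies 19 mm behind it; z points along the fingers, y is the line along which they close (so a half turn about z gives the same grasp; the last joint's range is limited). The gripper opens to 95 mm and grips with 3 to 60 N. Pads are 20 mm wide; open, the fingers measure 119 mm over their backs; the gripper's body (75 mm by 180 mm) begins 59 mm behind the grasp point.
Start: joints at [1.183, 0.491, 1.559, -0, 1.092, -0.106], TCP at [173.786, 600.371, 214.661] pointing down, gripper open.
Joint ranges: [-3.1, 3.1], [-0.84, 2.19], [0.05, 2.79], [-1.13, 4.28], [0.06, 2.93], [-2.69, 2.69]. Speed limits (rad/s): [2.22, 2.22, 2.79, 3.14, 3.14, 3.14].

INTERFACE

Orientations are given as [roll, pitch, yaw] about the fixed x, y, z axes, in that order (R = Rz(yaw) Ry(pitch) Rx(roll)).
In Python, from cell import env gives the robot as it stands.
- The arm moves only by the tool arm_command, never from a script. Its argument "targets" is a list of rows, each a list of 5 numbers: the shift along the tool's x, y, z in mm, then the turn about the tool's z in degrees, then the opening, from 0 (shut) to 1 (fully open). In form: [[tx, ty, tz, roll, fingers], ...]. A call has 1 to 5 rows; each row is the pose to reach, as a shift and turn from the pose commanded when the call began, along the tool's axes at that moment; what a row does not reach only later rows make up. A row lasts 1/10 s, in which the tool goes at most 50 mm and 8.59 degrees, less where a joint would pass 70% of its speed; a pose out of reach is approached as far as the arm can. A call with a gripper value outside its range is refused whole. The fingers move at their own pace and stop on an object; the grip force is fixed at half the most. Time passes only in rows, so rows that repeat a pose let the fingers close. It gives the time, the measured TCP pose, the force, the opening and the grip force at its end, in the units of the state.
- env.state(): the state, without advancing time (a new reading comes with each control period).
- env.read_camera(name): name is "scene" or "top"; returns a dict with "frame" (384x512x3 uint8, red, green, blue), "vertical_fov" (degrees; the focal length in pixels is half the picture's height over the tangent of half this angle, whatever the lens; pixels are square), "cx", "cy" (the principal point, pixels), "world_from_camera" (4x4, takes a point from camera to world coordinates). Camera axes: x right, y down, z forward; pixel columns grow to the right and rows downward; lengths in mm; the calibration is good to about 2 mm. A picture is of the moment at which its call begins. There is no depth.
- env.job_done(): hands the job in; it is judged then, once.
The state is a dict: "t": time; "joints": joint angles; "qvel": joint speeds; "tau": joint torques, N m; "eef_pos": TCP position; "tcp_rot": TCP orientation; "ft_force": force on the tool from outside, world axes, zero at the start; "moment": the same for the moment, N m; "opening": opening from 0.0 (shut) to 1.0 (fully open); "grip_force": force on a finger pad.
Only numpy, scipy, OpenCV 4.12 (cv2) and the standard library are available. Lean on these libraries where they do the work, as an engineer would, in place of code of your own. Each camera call takes 0.05 s, during which the arm holds its last target. There are 200 camera calls.

TASK

Start up the disc sander for dressing bamboo, in the shop's order: first press the big button of the dust extractor's round radio remote, then switch on the sander's wide main rocker on the sloped control box by pressing its raised far half down, then press the plain round start button in fully and let it spring back. Press the remote where it lies, without picking it up or shoving it along the bench, do not press it again once the main rocker is on (that would stop the extractor), and leave the mushroom stop button, the narrow lamp rocker and everything else on the bench alone.

Things in the scene. Friction and masses are not known exactly. Their poses are not given: they have to be found in the camera images.
- station: the sander's grey steel control box, screwed down: 320 mm long (its y), 110 mm deep (its x), 51 mm high at the near edge, 73 mm at the far edge. Origin: centre of its underside, x away from the robot. The top panel slopes 0.2 rad up to the far side; along its middle, left (+y) to right: lamp rocker (y +133 mm), main rocker (+72), start (-2), pilot lamp (-52), mushroom stop (-112)
- main_pivot (a point): fixed point on the panel's surface at the centre of the wide main rocker. x up the slope away from the robot, y to the left, z normal to the panel. The rocker is black, 38 mm long (x), 28 mm wide (y), a shallow V of two flat 19 mm halves; a half that is down lies parallel to the panel, its top 6 mm above this point (the black frame round it is 3 mm high)
- pilot (a point): point on the panel's surface at the centre of the pilot lamp, a small glass lens in a steel ring 27 mm across, 15 mm high; does not move, nothing to press
- main_far (a point): point on the top of the main rocker's far half, 10 mm from its axis; it moves with the rocker. Off, this half stands raised at 0.35 rad and its outer end is 12 mm above the panel. Pressing it down along the panel's normal until it lies flat switches on; it is stiff (about 5 N at this point), does not spring back and stays where it is left
- main (a joint): main rocker: 0 = off (near half down, far half raised), 0.35 rad = on (far half down). Starts off
- start_top (a point): centre of the top of the start button: a plain black round cap 28 mm across in a steel collar 35 mm across; its top stands 14 mm above the panel's surface, the collar 5 mm. Axes of the panel: z is the way out of the panel, press along -z
- start (a joint): start button: 0 = out, 6 mm = fully in; springs back, fully in takes 5 N
- stop_top (a point): centre of the top of the mushroom stop: black head 40 mm across, top 31 mm above the panel, in line with the other controls at the right end, 110 mm from the start button. Leave alone
- stop (a joint): mushroom stop: 0 = out, 5 mm = in (8 N)
- lamp_far (a point): point on the far half of the narrow lamp rocker (22 by 11 mm, black, 61 mm left of the main rocker). Leave alone
- lamp (a joint): lamp rocker: 0 = off, as it starts and must stay; 0.35 rad = on
- remote: the extractor's radio remote: a loose grey plastic puck 72 mm across and 18 mm high, about 0.18 kg, lying flat on the bench beside the control box, on its left or right. Origin at the centre of its underside
- remote_button_top (a point): centre of the top of the remote's one button: black, 38 mm across, on the puck's axis, 26 mm above the bench; z up, press straight down
- remote_button (a joint): remote's button: 0 = out, 5 mm = fully in; springs back, fully in takes 4 N
- mug: white mug with a handle, 76 mm across, 85 mm high, beside the control box on the side where the remote is not; origin at the centre of its underside. Leave alone
- glue: white glue bottle, 60 mm across, 150 mm high, right and beyond the box. Leave alone
- hub1: notched umbrella hub, pale, 40 mm across its teeth, 42 mm high, standing beyond the box. Leave alone
- hub2: notched umbrella hub, pale, 46 mm across its teeth, 50 mm high, left and beyond the box. Leave alone
- handle: bamboo umbrella handle with a hub on it, 360 mm long, lying across the far side of the bench. Leave alone
- sanding_block: cork sanding block 60 x 100 x 32 mm, on the robot's side of the box. Leave alone
Mind the look-alikes: they are no part of the job. Of the things shaped like the remote, the grey one is meant.

How it is judged:
By the outcome, as a careful person would: the job done as asked, in the order asked, and still so for the second after the job is handed in, with the robot touching nothing.
It also fails if it takes over 45 s, if anything falls off the work surface, if the arm or the gripper's body presses on something with over 40 N, if the wrist force passes 120 N, or if a joint passes its speed limit or range.

## Working session

There is one attempt and no reset: what is moved stays moved. The work goes in short steps, Python scripts to look and compute and a tool call to move; the robot and the scene stay as the last step left them, time stands still between calls to the robot, and variables do not carry over. Pictures are saved under pics/ and viewed, at most 10 in all, crops included, and the job is handed in when it is done.

Besides the shell and the picture viewer there is one more tool, called after "Request:" as name(argument=value, ...), one argument or row to a line, values as JSON. arm_command: Moves the arm, as the interface text tells. Its arguments: {"type":"object","properties":{"targets":{"type":"array","items":{"type":"array","items":{"type":"number"}}}},"required":["targets"]}

```bash
mkdir -p pics; cat > h.py <<'E'
import numpy as np,cv2
from cell import env
def cam(n):
    c=env.read_camera(n);h=c["frame"].shape[0]
    c["f"]=h/2/np.tan(np.radians(c["vertical_fov"])/2);c["T"]=np.array(c["world_from_camera"]);return c
def ray(c,u,v):
    d=c["T"][:3,:3]@np.array([(u-c["cx"])/c["f"],(v-c["cy"])/c["f"],1]);return c["T"][:3,3],d/np.linalg.norm(d)
def onz(c,u,v,z):
    o,d=ray(c,u,v);return o+d*(z-o[2])/d[2]
def proj(c,p):
    q=np.linalg.inv(c["T"])@np.append(p,1);return q[:2]/q[2]*c["f"]+[c["cx"],c["cy"]]
E
python3 - <<'E'
from h import *
for n in("scene","top"):
    c=cam(n);cv2.imwrite(f"pics/{n}0.png",cv2.resize(c["frame"][:,:,::-1],(768,576),interpolation=cv2.INTER_CUBIC));print(n,c["f"],c["cx"],c["cy"],c["T"].round(3).tolist())
s=env.state();print({k:np.round(s[k],3) for k in s})
E
```

```text
scene 448.42355389428604 257.3267383779985 189.91573836822684 [[0.737, 0.561, -0.376, 1002.915], [0.676, -0.621, 0.397, -419.666], [-0.011, -0.547, -0.837, 963.922], [0.0, 0.0, 0.0, 1.0]]
top 409.37869521264764 262.3785579775491 185.07548802270244 [[-0.019, -0.997, 0.08, 523.582], [-1.0, 0.018, -0.007, -5.161], [0.005, -0.08, -0.997, 1059.802], [0.0, 0.0, 0.0, 1.0]]
{'t': np.float64(0.1), 'joints': array([ 1.183,  0.492,  1.559,  0.   ,  1.092, -0.106]), 'qvel': array([ 0.   , -0.001, -0.003,  0.   , -0.001,  0.   ]), 'tau': array([ 3.0000e-03, -6.1363e+01, -2.5861e+01,  6.9000e-02,  4.7000e-02,
        0.0000e+00]), 'eef_pos': array([173.699, 600.157, 214.112]), 'tcp_rot': array([-3.141, -0.   ,  2.86 ]), 'ft_force': array([ 0.118, -0.624, -0.755]), 'moment': array([-0.001, -0.025,  0.015]), 'grip_force': np.float64(0.0), 'opening': np.float64(1.0)}
```

View pics/scene0.png

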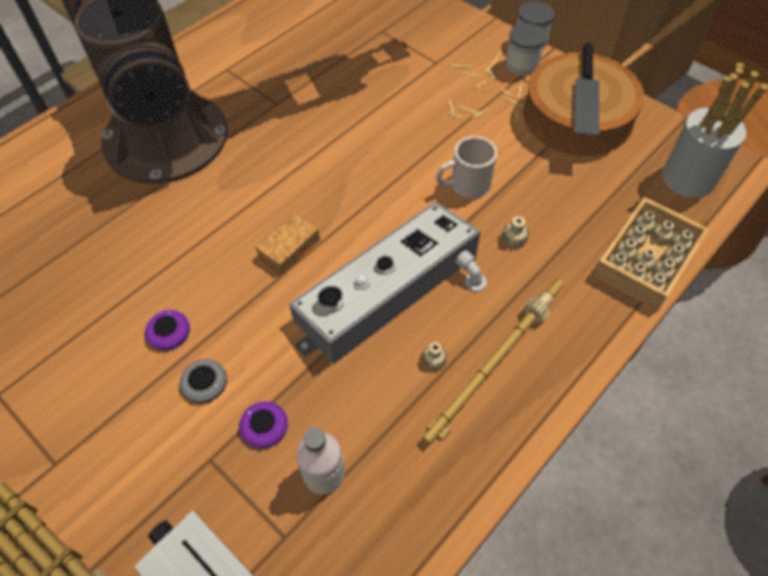

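View pics/top0.png

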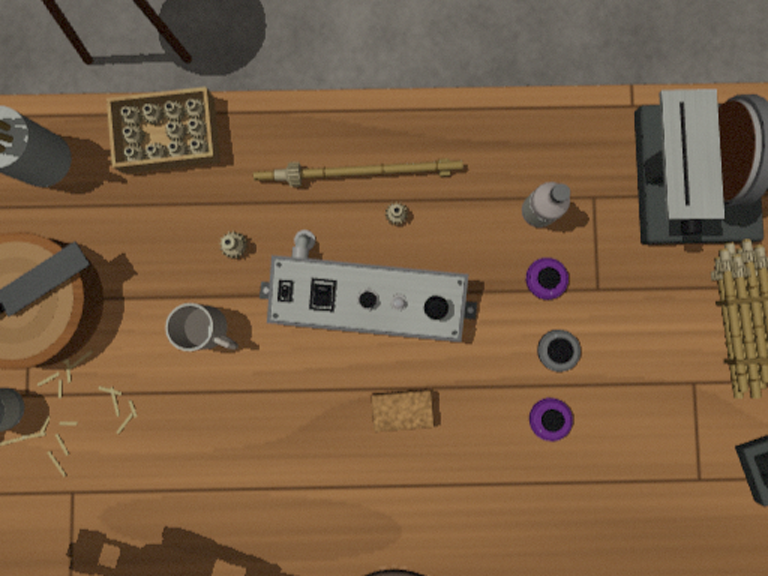

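The candidates shaped like the remote are three pucks in the top view: purple (547,278), grey (560,350) and purple (551,419). The grey one matches the description, and so does its place to the right of the box, since the mug is on the left. I'll measure it and confirm in a crop.

```bash
cat > m.py <<'E'
from h import *
from scipy.spatial.transform import Rotation as R
t=cam("top");s=cam("scene")
def blobs(c,mask,roi,amin):
    x0,y0,x1,y1=roi;m=np.zeros_like(mask);m[y0:y1,x0:x1]=mask[y0:y1,x0:x1]
    cs,_=cv2.findContours(m,cv2.RETR_EXTERNAL,cv2.CHAIN_APPROX_NONE);return [k for k in cs if cv2.contourArea(k)>amin]
def cen(k): M=cv2.moments(k);return np.array([M["m10"],M["m01"]])/M["m00"]
def dark(c,th=50): return (c["frame"].max(2)<th).astype(np.uint8)*255
def tri(a,b):
    (o1,d1),(o2,d2)=ray(t,*a),ray(s,*b);A=np.stack([d1,-d2],1);k=np.linalg.lstsq(A,o2-o1,rcond=None)[0]
    p,q=o1+k[0]*d1,o2+k[1]*d2;return (p+q)/2,np.linalg.norm(p-q)
for n,c,roi in(("top",t,(178,172,312,228)),("scene",s,(192,135,322,225)),("topR",t,(355,215,392,250)),("sceneR",s,(118,238,152,270))):
    for k in blobs(c,dark(c),roi,15): print(n,cen(k).round(1),cv2.contourArea(k),cv2.boundingRect(k))
# panel
f=t["frame"].astype(int);m=((f.max(2)-f.min(2)<25)&(f.min(2)>110)).astype(np.uint8)*255
k=max(blobs(t,m,(170,165,318,232),50),key=cv2.contourArea);r=cv2.minAreaRect(cv2.convexHull(k));print(r)
ap=cv2.approxPolyDP(cv2.convexHull(k),4,True)[:,0];print(ap.tolist())
for u,v in ap:
    z=51 if v>(ap[:,1].mean()+ (u-ap[:,0].mean())*0.06) else 73;print(u,v,z,onz(t,u,v,z).round(1))
big=lambda c,x,y,w,h,S:cv2.resize(c["frame"][y:y+h,x:x+w,::-1],None,fx=S,fy=S,interpolation=cv2.INTER_CUBIC)
a=big(t,172,165,230,130,3.4);b=big(s,90,130,240,175,1.6);b=cv2.copyMakeBorder(b,0,0,0,a.shape[1]-b.shape[1],cv2.BORDER_CONSTANT)
import sys;cv2.imwrite("pics/crop%s.png"%sys.argv[1],cv2.resize(a,(782,442)))
E
python3 m.py 1
```

```text
top [290.5 204.8] 169.0 (283, 198, 16, 15)
top [244.9 199.5] 74.5 (240, 195, 11, 10)
top [189.8 192.2] 80.0 (185, 187, 10, 14)
top [214.8 194.6] 240.5 (207, 186, 17, 21)
scene [219.4 197.4] 105.0 (213, 192, 14, 12)
scene [256.  175.1] 38.5 (252, 172, 9, 7)
scene [276.5 159.7] 67.0 (271, 155, 15, 11)
scene [294.9 147.6] 18.0 (292, 145, 7, 6)
topR [373.1 233.4] 198.0 (365, 226, 17, 16)
sceneR [134.  251.6] 170.5 (126, 245, 17, 15)
((243.79226684570312, 198.50413513183594), (127.56507873535156, 41.437416076660156), 5.572198390960693)
[[182, 175], [308, 184], [305, 224], [181, 213]]
182 175 73 [630.6 182.1  73. ]
308 184 73 [ 603.2 -122.4   73. ]
305 224 51 [ 506.6 -114.9   51. ]
181 213 51 [539.2 189.1  51. ]
```

View pics/crop1.png

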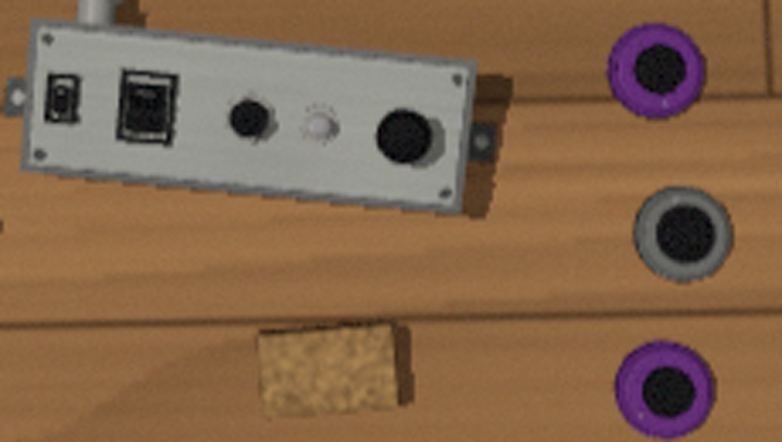

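The crop confirms the grey puck at (684,233), with purple pucks above and below it. On the panel, the main rocker is at (147,105), start at (250,118), the lamp at (318,125) and the stop at (404,136).

```bash
cat > g.py <<'E'
import io,contextlib,sys
sys.argv=["m","x"]
with contextlib.redirect_stdout(io.StringIO()): from m import *
P={"stop":((290.5,204.8),(219.4,197.4),92),"start":((244.9,199.5),(256,175.1),75.5),"main":((214.8,194.6),(276.5,159.7),68),"remote":((373.1,233.4),(134,251.6),25)}
for n,(a,b,z) in P.items():
    p,e=tri(a,b);print(n,onz(t,*a,z)[:2].round(1),onz(s,*b,z)[:2].round(1),p.round(1),e.round(1))
d=onz(t,290.5,204.8,92)-onz(t,189.8,192.2,65);print("yaw",np.arctan2(d[0],-d[1]), "box edge yaw", np.radians(5.57), "dist",np.hypot(*d[:2]))
E
python3 g.py
```

```text
stop [553.1 -77.4] [560.  -79.5] [554.3 -77.   82.8] 2.9
start [568.4  30.8] [572.   31.5] [569.5  32.   72.2] 2.9
main [582.  103.8] [574.6 104.1] [579.9 101.2  76.2] 4.6
remote [ 479.4 -288.5] [ 484.7 -289.5] [ 479.8 -289.4   17.9] 2.4
yaw -0.1475304427154046 box edge yaw 0.09721483933608416 dist 244.8721516113843
```

Request:
arm_command(
  targets=[
    [-46, -18, 0, -2, 0],
    [-92, -36, 0, -4, 0],
    [-138, -54, 0, -6, 0],
    [-184, -72, 0, -8, 0],
    [-230, -90, 0, -10.5, 0],
  ],
)

```text
t: 0.8
eef_pos: [371.0, 448.6, 214.8]
tcp_rot: [3.141, 0.0, 3.045]
ft_force: [0.6, 1.3, 0.5]
opening: 0.637
grip_force: 0.0
```

Request:
arm_command(
  targets=[
    [-28, -41, 0, 0, 0],
    [-56, -82, 0, 0, 0],
    [-84, -123, 0, 0, 0],
    [-112, -164, 0, 0, 0],
    [-140, -205, 0, 0, 0],
  ],
)

```text
t: 1.3
eef_pos: [489.5, 230.3, 214.8]
tcp_rot: [3.141, 0.0, 3.043]
ft_force: [0.1, 0.4, -0.2]
opening: 0.214
grip_force: 0.0
```

Request:
arm_command(
  targets=[
    [0, -48, 0, 0, 0],
    [0, -96, 0, 0, 0],
    [0, -144, 0, 0, 0],
    [0, -192, 0, 0, 0],
    [0, -240, 0, 0, 0],
  ],
)

```text
t: 1.8
eef_pos: [464.7, -8.5, 214.8]
tcp_rot: [3.142, 0.001, 3.043]
ft_force: [0.5, 0.6, -0.1]
opening: 0.003
grip_force: 0.0
```

Request:
arm_command(
  targets=[
    [0, -48, 0, 0, 0],
    [0, -96, 0, 0, 0],
    [0, -144, 0, 0, 0],
    [0, -192, 0, 0, 0],
    [0, -240, 0, 0, 0],
  ],
)

```text
t: 2.3
eef_pos: [441.0, -247.5, 214.8]
tcp_rot: [-3.142, 0.0, 3.043]
ft_force: [0.9, 0.5, -1.2]
opening: 0.009
grip_force: 0.0
```

Request:
arm_command(
  targets=[
    [-22, -19, 20, 0, 0],
    [-44, -37, 50, 0, 0],
    [-44, -37, 100, 0, 0],
    [-44, -37, 145, 0, 0],
    [-44, -37, 165, 0, 0],
  ],
)

```text
t: 2.8
eef_pos: [480.4, -285.8, 45.9]
tcp_rot: [3.139, -0.004, 3.043]
ft_force: [0.0, -0.1, 0.0]
opening: 0.003
grip_force: 0.0
```

```bash
python3 - <<'E'
from h import *
t=cam("top");s=cam("scene")
a=cv2.resize(t["frame"][190:290,310:440,::-1],(520,400),interpolation=cv2.INTER_CUBIC)
b=cv2.resize(s["frame"][200:300,90:160,::-1],(280,400),interpolation=cv2.INTER_CUBIC)
cv2.imwrite("pics/r.png",np.hstack([a,b]));p=env.state()["eef_pos"];print(p,proj(t,p),proj(s,p))
E
```

```text
[ 480.61412072 -285.85799804   46.87519551] [374.46584691 233.25923663] [131.82265023 245.24208132]
```

View pics/r.png

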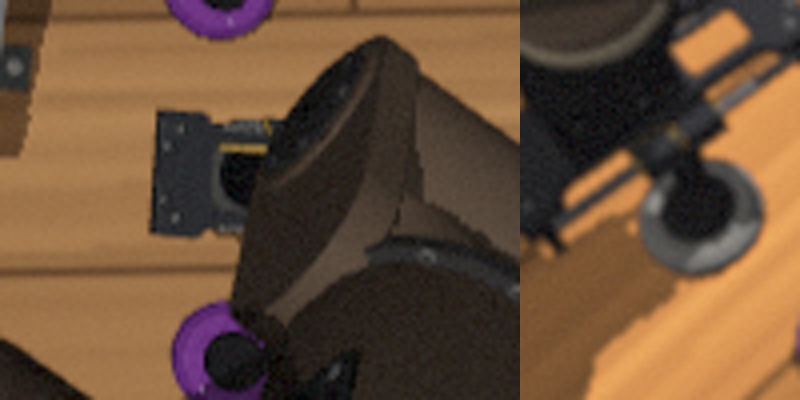

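The scene half shows the shut fingers directly above the grey puck's button (about (695,190)). Pressing straight down next.

Request:
arm_command(
  targets=[
    [0, -3, 6, 0, 0],
    [0, -3, 12, 0, 0],
    [0, -3, 17, 0, 0],
    [0, -3, 20, 0, 0],
    [0, -3, 20, 0, 0],
  ],
)

```text
t: 3.4
eef_pos: [481.5, -289.6, 29.7]
tcp_rot: [3.142, 0.0, 3.043]
ft_force: [-0.2, 1.3, -0.8]
opening: 0.004
grip_force: 0.0
```

Request:
arm_command(
  targets=[
    [0, 0, 2, 0, 0],
    [0, 0, 4, 0, 0],
    [0, 0, 4, 0, 0],
  ],
)

```text
t: 3.7
eef_pos: [481.6, -289.7, 25.6]
tcp_rot: [-3.142, 0.0, 3.043]
ft_force: [1.5, -0.3, 1.3]
opening: 0.004
grip_force: 0.7
```

Request:
arm_command(
  targets=[
    [0, 0, 2, 0, 0],
    [0, 0, 4, 0, 0],
    [0, 0, 4, 0, 0],
  ],
)

```text
t: 4.0
eef_pos: [481.6, -289.7, 21.5]
tcp_rot: [-3.142, 0.0, 3.043]
ft_force: [-0.3, 0.4, 3.2]
opening: 0.006
grip_force: 1.8
```

Request:
arm_command(
  targets=[
    [0, 0, 1, 0, 0],
    [0, 0, 1.5, 0, 0],
    [0, 0, 1.5, 0, 0],
  ],
)

```text
t: 4.3
eef_pos: [481.7, -289.7, 21.1]
tcp_rot: [-3.141, 0.001, 3.043]
ft_force: [-2.1, 1.7, 15.0]
opening: 0.002
grip_force: 7.4
```

Request:
arm_command(
  targets=[
    [0, 0, -20, 0, 0],
    [0, 0, -50, 0, 0],
    [0, 0, -95, 0, 0],
    [0, 0, -140, 0, 0],
    [0, 40, -150, 0, 0],
  ],
)

```text
t: 4.8
eef_pos: [486.8, -253.0, 174.3]
tcp_rot: [-3.138, 0.006, 3.04]
ft_force: [1.1, 0.3, -0.3]
opening: 0.007
grip_force: 0.0
```

Request:
arm_command(
  targets=[
    [0, 48, 0, 0, 0],
    [0, 96, 0, 0, 0],
    [0, 144, 0, 0, 0],
    [0, 192, 0, 0, 0],
    [0, 240, 0, 0, 0],
  ],
)

```text
t: 5.3
eef_pos: [508.7, -9.1, 170.1]
tcp_rot: [3.142, -0.0, 3.043]
ft_force: [0.7, -0.6, -0.2]
opening: 0.005
grip_force: 0.0
```

Request:
arm_command(
  targets=[
    [-15, 40, 0, 0, 0],
    [-30, 80, 0, 0, 0],
    [-45, 121, 0, 0, 0],
    [-61, 121, 0, 0, 0],
    [-61, 121, 0, 0, 0],
  ],
)

```text
t: 5.8
eef_pos: [582.5, 104.4, 169.5]
tcp_rot: [-3.142, -0.0, 3.045]
ft_force: [-0.1, 0.2, 0.3]
opening: 0.004
grip_force: 0.0
```

Request:
arm_command(
  targets=[
    [0, 0, 20, 0, 0],
    [0, 0, 40, 0, 0],
    [0, 0, 60, 0, 0],
    [0, 0, 68, 0, 0],
    [0, 0, 68, 0, 0],
  ],
)

```text
t: 6.3
eef_pos: [580.7, 102.8, 101.3]
tcp_rot: [-3.141, -0.002, 3.042]
ft_force: [-0.1, 0.1, 0.1]
opening: 0.003
grip_force: 0.0
```

```bash
python3 - <<'E'
from h import *
t=cam("top");s=cam("scene")
a=cv2.resize(t["frame"][165:240,165:265,::-1],(400,300),interpolation=cv2.INTER_CUBIC)
b=cv2.resize(s["frame"][120:220,200:330,::-1],(390,300),interpolation=cv2.INTER_CUBIC)
r=cv2.resize(s["frame"][200:300,60:190,::-1],(390,300),interpolation=cv2.INTER_CUBIC)
cv2.imwrite("pics/m.png",np.vstack([np.hstack([a,b]),np.hstack([r,a[:,:400]])]));p=env.state()["eef_pos"];print(p,proj(t,p),proj(s,p))
for n in("top","scene"):pass
for m in [(577.5,104,68),(583,103.5,76)]: print(proj(t,m),proj(s,m))
f=s["frame"].max(2);M=cv2.moments((f[238:270,118:152]<50).astype(np.uint8)*1);print(M["m10"]/M["m00"]+118,M["m01"]/M["m00"]+238)
E
```

```text
[581.6994852  103.12486075 102.78901033] [213.45252703 193.86015293] [278.80015404 152.84468547]
[214.74042297 196.43702021] [277.34902253 160.3455483 ]
[214.55875308 193.97525992] [278.978663   159.71046343]
133.9611111111111 251.65555555555557
```

View pics/m.png

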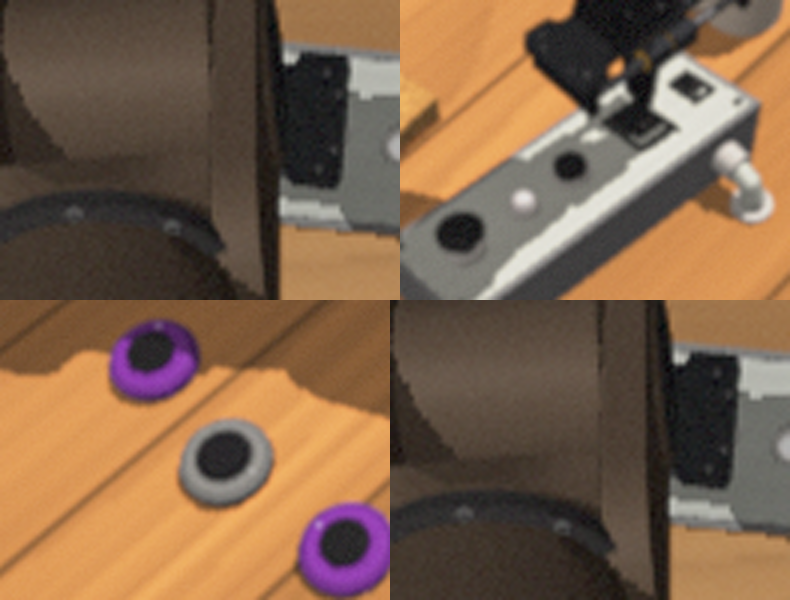

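The remote hasn't moved (its button is still at (134,251.6)), and the fingertips are over the main rocker at about (645,115) in the scene crop. Pressing the far half down.

Request:
arm_command(
  targets=[
    [0, 0, 10, 0, 0],
    [0, 0, 18, 0, 0],
    [0, 0, 22, 0, 0],
    [0, 0, 25, 0, 0],
    [0, 0, 25, 0, 0],
  ],
)

```text
t: 6.9
eef_pos: [581.8, 103.4, 77.0]
tcp_rot: [3.142, 0.0, 3.043]
ft_force: [0.2, 0.4, 1.0]
opening: 0.004
grip_force: 0.3
```

Request:
arm_command(
  targets=[
    [0, 0, 1.5, 0, 0],
    [-0.5, 0, 3, 0, 0],
    [-0.5, 0, 3, 0, 0],
  ],
)

```text
t: 7.2
eef_pos: [582.7, 103.4, 74.5]
tcp_rot: [3.141, 0.001, 3.043]
ft_force: [0.9, -0.7, 4.5]
opening: 0.003
grip_force: 1.4
```

Request:
arm_command(
  targets=[
    [0, 0, 1, 0, 0],
    [-0.5, 0, 2, 0, 0],
    [-0.5, 0, 2, 0, 0],
  ],
)

```text
t: 7.5
eef_pos: [583.1, 103.4, 72.4]
tcp_rot: [3.141, 0.001, 3.043]
ft_force: [2.1, -0.5, 4.5]
opening: 0.007
grip_force: 1.8
```

Request:
arm_command(
  targets=[
    [0, 0, 0.7, 0, 0],
    [0, 0, 1.5, 0, 0],
    [0, 0, 1.5, 0, 0],
  ],
)

```text
t: 7.8
eef_pos: [583.2, 103.4, 71.6]
tcp_rot: [3.141, 0.002, 3.043]
ft_force: [0.7, -0.5, 12.2]
opening: 0.003
grip_force: 5.8
```

Request:
arm_command(
  targets=[
    [0, 0, 0.5, 0, 0],
    [0, 0, 1, 0, 0],
    [0, 0, 1, 0, 0],
  ],
)

```text
t: 8.1
eef_pos: [583.3, 103.4, 71.3]
tcp_rot: [3.141, 0.003, 3.043]
ft_force: [-1.0, -0.1, 19.5]
opening: 0.001
grip_force: 9.9
```

Request:
arm_command(
  targets=[
    [0, 0, -15, 0, 0],
    [0, 0, -40, 0, 0],
    [4, -35, -40, 0, 0],
    [10.5, -74, -40, 0, 0],
    [10.5, -74, -40, 0, 0],
  ],
)

```text
t: 8.6
eef_pos: [563.1, 27.9, 109.2]
tcp_rot: [-3.141, -0.003, 3.04]
ft_force: [-0.1, 1.1, 0.3]
opening: 0.005
grip_force: 0.0
```

```bash
python3 - <<'E'
from h import *
s=cam("scene")
b=cv2.resize(s["frame"][120:220,190:330,::-1],(798,570),interpolation=cv2.INTER_CUBIC)
cv2.imwrite("pics/s.png",b);p=env.state()["eef_pos"];print(p,proj(s,p))
E
```

```text
[563.85512781  29.28894568 109.26734681] [252.64061843 165.53411727]
```

View pics/s.png

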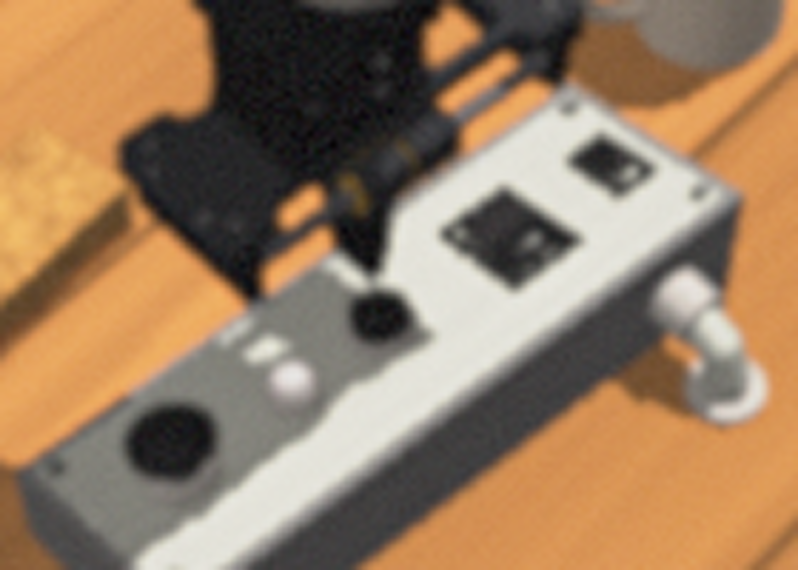

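The fingertips are just above the start button at about (380,310). The lamp rocker, pilot and stop are clear of the tool. Pressing start.

Request:
arm_command(
  targets=[
    [-2, 2, 10, 0, 0],
    [-2, 2, 20, 0, 0],
    [-2, 2, 27, 0, 0],
    [-2, 2, 30, 0, 0],
    [-2, 2, 30, 0, 0],
  ],
)

```text
t: 9.15
eef_pos: [566.8, 33.1, 78.9]
tcp_rot: [3.141, -0.001, 3.044]
ft_force: [0.2, 0.2, 0.3]
opening: 0.006
grip_force: 0.1
```

Request:
arm_command(
  targets=[
    [0, 0, 2, 0, 0],
    [-0.5, 0, 4, 0, 0],
    [-0.5, 0, 4, 0, 0],
  ],
)

```text
t: 9.45
eef_pos: [567.6, 32.6, 75.7]
tcp_rot: [3.141, 0.0, 3.043]
ft_force: [-1.1, 3.0, 2.9]
opening: 0.002
grip_force: 1.5
```

Request:
arm_command(
  targets=[
    [0, 0, 1.5, 0, 0],
    [-0.5, 0, 3, 0, 0],
    [-0.5, 0, 3, 0, 0],
  ],
)

```text
t: 9.75
eef_pos: [568.2, 32.5, 72.7]
tcp_rot: [3.141, 0.0, 3.043]
ft_force: [-0.9, 3.4, 5.4]
opening: 0.007
grip_force: 2.4
```

Request:
arm_command(
  targets=[
    [0, 0, 1, 0, 0],
    [0, 0, 2, 0, 0],
    [0, 0, 2, 0, 0],
  ],
)

```text
t: 10.05
eef_pos: [568.4, 32.6, 72.0]
tcp_rot: [3.141, 0.002, 3.043]
ft_force: [-5.3, 3.6, 19.8]
opening: 0.01
grip_force: 9.7
```

Request:
arm_command(
  targets=[
    [0, 0, 0.5, 0, 0],
    [0, 0, 1, 0, 0],
    [0, 0, 1, 0, 0],
  ],
)

```text
t: 10.35
eef_pos: [568.5, 32.6, 71.7]
tcp_rot: [3.141, 0.002, 3.043]
ft_force: [-6.8, 4.2, 26.9]
opening: 0.002
grip_force: 13.9
```

Start has bottomed out. Retracting well clear, towards the robot, then checking.

Request:
arm_command(
  targets=[
    [0, 0, -15, 0, 0],
    [0, 0, -50, 0, 0],
    [0, 0, -95, 0, 0],
    [40, 0, -115, 0, 0],
    [85, 0, -125, 0, 0],
  ],
)

```text
t: 10.85
eef_pos: [483.6, 40.4, 196.0]
tcp_rot: [-3.141, 0.003, 3.043]
ft_force: [-0.6, 0.4, -0.0]
opening: 0.004
grip_force: 0.0
```

Request:
arm_command(
  targets=[
    [0, 48, 0, 0, 0],
    [0, 96, 0, 0, 0],
    [0, 144, 0, 0, 0],
    [0, 192, 0, 0, 0],
    [0, 240, 0, 0, 0],
  ],
)

```text
t: 11.35
eef_pos: [507.1, 281.3, 194.5]
tcp_rot: [-3.141, 0.0, 3.043]
ft_force: [1.2, -0.2, 0.3]
opening: 0.004
grip_force: 0.0
```

Request:
arm_command(
  targets=[
    [0, 48, 0, 0, 0],
    [0, 96, 0, 0, 0],
    [0, 144, 0, 0, 0],
    [0, 192, 0, 0, 0],
    [0, 192, 0, 0, 0],
  ],
)

```text
t: 11.85
eef_pos: [525.5, 475.2, 193.3]
tcp_rot: [3.141, 0.0, 3.047]
ft_force: [-0.2, -0.4, -0.1]
opening: 0.007
grip_force: 0.0
```

```bash
python3 m.py 2 | head -12; python3 - <<'E'
import cv2,numpy as np
from h import *
s=cam("scene");t=cam("top")
o=cv2.imread("pics/scene0.png");o=cv2.resize(o,(512,384))
f=lambda im,x,y,w,h:cv2.resize(im[y:y+h,x:x+w],(390,290),interpolation=cv2.INTER_CUBIC)
o2=cv2.resize(cv2.imread("pics/top0.png"),(512,384))
a=np.hstack([f(o,255,135,60,45),f(s["frame"][:,:,::-1],255,135,60,45)]);b=np.hstack([f(o2,180,175,60,45),f(t["frame"][:,:,::-1],180,175,60,45)])
cv2.imwrite("pics/f.png",np.vstack([a,b]))
E
```

```text
top [290.5 204.8] 169.0 (283, 198, 16, 15)
top [244.9 199.5] 74.5 (240, 195, 11, 10)
top [189.8 192.1] 79.0 (185, 187, 10, 14)
top [214.4 196.4] 175.5 (207, 186, 17, 21)
scene [219.5 197.3] 101.0 (213, 192, 14, 12)
scene [256.  175.1] 38.5 (252, 172, 9, 7)
scene [279.7 162.5] 41.0 (274, 158, 16, 10)
topR [373.1 233.4] 197.0 (365, 226, 17, 16)
sceneR [134.  251.6] 165.0 (126, 245, 17, 14)
((241.5940399169922, 194.0594024658203), (132.73794555664062, 49.95086669921875), 5.7105937004089355)
[[181, 174], [202, 165], [308, 184], [305, 224], [180, 213], [175, 193]]
181 174 73 [633.1 184.6  73. ]
```

View pics/f.png

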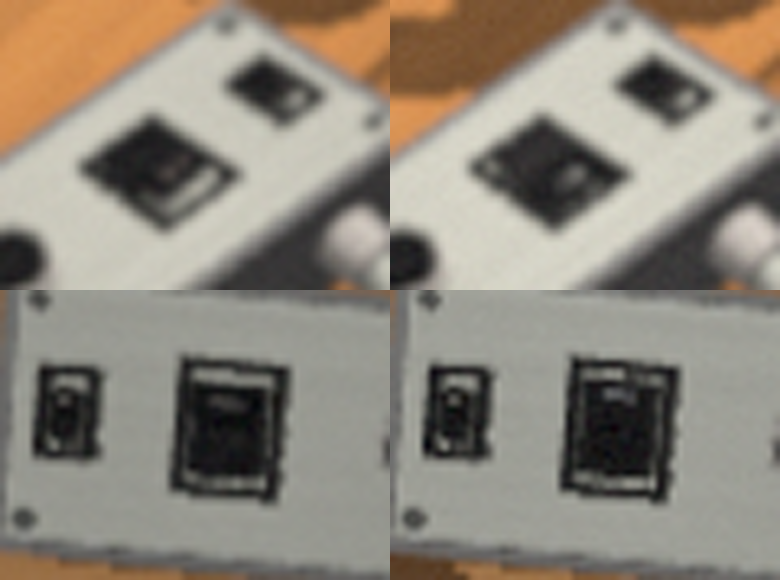

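The before/after pair shows the main rocker has tipped over: its raised-end glint at (200,195) is gone. The lamp rocker, start (sprung back), stop and remote are where they were. Handing in.

```bash
python3 -c "
from cell import env
print(env.job_done())"
```

```text
the job is handed in; nothing more can be done
None
```

I pressed the remote, switched the main rocker on and pressed start fully in, in that order. Start sprang back, the stop, lamp rocker and remote are where they were, and the job is handed in with the arm clear at about 12 s; no verdict came back.

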